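# Tip the tile coaster off the footed tray into its container

## Robot

A 7-joint arm with a two-finger parallel gripper is mounted at the origin on the work surface. World frame = base frame: x ahead of the robot, y to its left, z up, the work surface at z = 0. Lengths are in m, angles in rad, forces in N, time in s.
With the tool pointing down it reaches from about 0.4 to 0.875 m from the base axis. Payload 19.3 kg.
Tool frame: the origin (TCP) lies midway between the tips of the shut fingers; the grasp point (between the pads) lies 19 mm behind it; z points along the fingers, y is the line along which they close (so a half turn about z gives the same grasp; the last joint's range is limited). The gripper opens to 85 mm and grips with 20 to 120 N. Pads are 22 mm wide; open, the fingers measure 114 mm over their backs; the gripper's body (76 mm by 85 mm) begins 54 mm behind the grasp point. The pads swing forward as they close: fully open they stand 13 mm farther back than shut.
Start: joints at [1.223, 0.521, -0.036, 1.599, 0.021, 1.021, -0.113], TCP at [0.171, -0.601, 0.231] pointing down, gripper open.
Joint ranges: [-2.91, 2.91], [-0.3, 2.13], [-1.5, 1.42], [0.17, 2.43], [-1.26, 4.41], [0.16, 1.93], [-2.52, 2.52]. Speed limits (rad/s): [1.89, 1.89, 2.39, 2.39, 3.01, 3.01, 3.01].

## Interface

Orientations are given as [roll, pitch, yaw] about the fixed x, y, z axes, in that order (R = Rz(yaw) Ry(pitch) Rx(roll)).
In Python, from workcell import bot gives the robot as it stands.
- The arm moves only by the tool move_arm, never from a script. Its argument "moves" is a list that holds one entry, the list of rows, each a list of 7 numbers: the opening, from 0 (shut) to 1 (fully open), then the shift along the tool's x, y, z in units of 1000 mm (1.0 is 1000 mm), then the turn, a rotation vector about the tool's x, y, z in units of 2 pi rad (1.0 is 2 pi rad). A call has 1 to 5 rows; each row is the pose to reach, as a shift and turn from the pose commanded when the call began, along the tool's axes at that moment, turning the shorter way round; what a row does not reach only later rows make up. A row lasts 1/10 s, in which the tool goes at most 50 mm and 8.59 degrees, less where a joint would pass 70% of its speed; a pose out of reach is approached as far as the arm can. A call with a number of a shift or a turn outside -1 to 1 is refused whole. A call with a gripper value outside its range is refused whole. The fingers move at their own pace and stop on an object; "force" is the grip in N (left out, the last holds). Time passes only in rows, so rows that repeat a pose let the fingers close. It gives the time, the measured TCP pose, the force, the opening and the grip force at its end, in the units of the state.
- bot.observe(): the state, without advancing time (a new reading comes with each control period).
- bot.grab_frame(name): name is "side" or "top" or "wrist"; returns the picture (400x640x3 uint8, red, green, blue); there is no depth.
- bot.camera_params(name): a dict with "vertical_fov" (degrees; the focal length in pixels is half the picture's height over the tangent of half this angle, whatever the lens; pixels are square), "cx", "cy" (the principal point, pixels), "R" (3x3) and "t" (3): a world point X has camera coordinates R X + t. Camera axes: x right, y down, z forward; pixel columns grow to the right and rows downward; lengths in m; the calibration is good to about 2 mm. A picture is of the moment at which its call begins: read the wrist's pose just before it. camera_params takes no time and is no camera call; for the wrist camera it gives the pose at the moment of the call.
- bot.job_done(): hands the job in; it is judged then, once.
The state is a dict: "clock": time; "qpos": joint angles; "qd": joint speeds; "joint_efforts": joint torques, N m; "position": TCP position; "tool_rot": TCP orientation; "force": force on the tool from outside, world axes, zero at the start; "moment": the same for the moment, N m; "grip_width": finger opening in m; "finger_force": force on a finger pad.
Only numpy, scipy, OpenCV 4.12 (cv2) and the standard library are available. Lean on these libraries where they do the work, as an engineer would, in place of code of your own. Each camera call takes 0.05 s, during which the arm holds its last target. There are 200 camera calls.

## Task

Put the tile coaster away by tipping the tray. Holding the tray by its grip board, slide it on its feet until its front foot just meets the open storage container, with the coaster lined up with the opening and without shoving the container along. Then, with the front foot still on the table, raise the grip end slowly until the coaster only just starts to slide by itself, and hold the tray still at that angle while the coaster slides off into the container; the butter dish must not start to slide too. Finally set the tray down level on both feet and let go.

Things in the scene. Friction and masses are not known exactly. Their poses are not given: they have to be found in the camera images.
- tray: Sizes in mm. Brown wooden tray, 330 long (own x) by 220 wide (y), on two foot panels, about 0.55 kg. Origin: under its middle at table level. Floor 6 thick, its top 62 above the table. Rims 10 thick, 18 high on both long sides and the -x end; the +x end is open. Foot panels 200 wide, 56 high, splayed outward, on felt soles that slide: rear sole x = -160 to -146, front sole x = 121 to 135.
- tray_grip (a point): Middle of the top edge of the tray's grip board, at (-159, 0, 107) in the tray's frame; axes as the tray's. The board stands in the middle of the -x end: 12 thick (x = -165 to -153), 120 wide, rising 45 above the tray's floor. Beside it stands the butter dish, 30 or more away; the coaster lies in the tray's +x half.
- tray_foot (a point): Middle of the lower front edge of the tray's front foot, at (135, 0, 0) in the tray's frame; axes as the tray's. The tray tips about this edge when its grip end is raised, and the open end goes down. The tray's floor overhangs this foot by 30.
- container: Open red plastic container, mm: 150 long (own x) by 136 (y) by 34 high, walls 3, floor 6 above the table; about 0.3 kg, non-slip underside, slides at a push of 1 to 3 N. Origin: centre of its underside. Its -x wall (outer face x = -75) faces the tray's open end; its x points nearly as the tray's. The tray's overhanging floor (underside 56 above the table) passes over its rim, also tipped.
- coaster: Square glazed tile coaster, white with a blue face, 85 x 85 x 8 mm, about 0.125 kg, flat on the tray floor with its middle 30 to 46 ahead (+x) of the tray's origin. Origin: centre of its underside. Friction varies from run to run: it starts to slide at a tilt somewhere between 10 and 23 degrees.
- butter_dish: Closed glass butter dish, 90 (own x, along the tray) by 140 by 68 mm high, about 0.32 kg, on the tray's floor with its middle about 68 behind (-x) the tray's origin. Origin: centre of its underside. It grips the tray better than the coaster does: it starts to slide 3 degrees or more beyond the coaster's angle.
- egg_cup_1: White ceramic egg cup, 50 mm wide, 60 mm high, on the table beyond the tray. Origin: centre of its underside. To be left alone.
- egg_cup_2: The second egg cup, same as the first.
- spoon: Stainless steel spoon, 170 mm long, lying on the table beyond the tray. To be left alone.
- container_lid: The container's red lid, 156 by 142 by 10 mm, with its two latch flaps, lying on the table beyond the container. Origin: centre of its underside. To be left alone.
Things that resemble listed ones, but are neither listed nor needed, are in the scene too. Several things have the shape of the container; the one meant has the colours described above. Of the things shaped like the coaster, the white one is meant.

How it is judged:
On the way, in this order (a step that is already met when the one before it is completed fails the run):
1. the tray's front foot has been slid up to the container's near wall (gap under 6 mm), coaster still on the tray (x of tray_foot in the frame of container above -0.081 m and x of coaster in the frame of tray between 0.01 and 0.06 m and height (world z) of tray_foot below 0.008 m), for 0.2 s.
2. the coaster is sliding by itself down the tipped tray, which is held still (turning under 0.06 rad/s) with its front foot on the table and braced within 12 mm of the container (x of coaster in the frame of tray between 0.062 and 0.16 m and angle between tray's own z axis and vertical above 0.12 rad and angular speed of tray below 0.06 rad/s and height (world z) of tray_foot below 0.008 m and contact force between the fingers and coaster below 0.1 N and x of tray_foot in the frame of container above -0.087 m), for 0.15 s.
At the end, for the whole second after the job is handed in: The coaster lies flat on the container's floor (within 9 degrees of level, its underside less than 20 mm up, inside the walls), the tray stands level (within 1.7 degrees) on both feet, released and at rest, and the butter dish still stands in its place on the tray (within about 13 mm along it) (x of coaster in the frame of container between -0.035 and 0.035 m and y of coaster in the frame of container between -0.03 and 0.03 m and z of coaster in the frame of container between 0 and 0.02 m and (angle between coaster's own z axis and vertical below 0.15 rad or angle between coaster's own z axis and vertical above 2.99 rad) and angle between tray's own z axis and vertical below 0.03 rad and height (world z) of tray_foot below 0.006 m and linear speed of each of tray, coaster, butter_dish below 0.02 m/s and contact force between the fingers and tray below 0.1 N and x of butter_dish in the frame of tray between -0.085 and -0.055 m and y of butter_dish in the frame of tray between -0.03 and 0.03 m and z of butter_dish in the frame of tray between 0.056 and 0.068 m); the robot touches nothing.
It fails at once if the butter dish slides on the tray (more than about 13 mm) (x of butter_dish in the frame of tray above -0.055 m or x of butter_dish in the frame of tray below -0.085 m or y of butter_dish in the frame of tray above 0.03 m or y of butter_dish in the frame of tray below -0.03 m).
It fails at once if the container is shoved more than 10 mm or the tray is pressed against it with more than 12 N (distance of container from where it was at the start of the episode above 0.01 m or contact force between tray and container above 12 N).
It fails at once if the coaster or the butter dish is pushed by the gripper (contact force between any of the arm, the fingers and coaster above 1 N or contact force between any of the arm, the fingers and butter_dish above 3 N).
It fails at once if the front foot is lifted off the table with the coaster still on the tray (height (world z) of tray_foot above 0.02 m and x of coaster in the frame of tray below 0.16 m).
It fails at once if an egg cup, the spoon or the lid is moved more than 20 mm (distance of any of egg_cup_1, egg_cup_2, spoon, container_lid from where it was at the start of the episode above 0.02 m).
It also fails if it takes over 72 s, if anything falls off the work surface, if the arm or the gripper's body presses on something with over 40 N, if the wrist force passes 120 N, or if a joint passes its speed limit or range.

## Working session

There is one attempt and no reset: what is moved stays moved. The work goes in short steps, Python scripts to look and compute and a tool call to move; the robot and the scene stay as the last step left them, time stands still between calls to the robot, and variables do not carry over. Pictures are saved under pics/ and viewed, at most 10 in all, crops included, and the job is handed in when it is done.

Besides the shell and the picture viewer there is one more tool, called after ">>>" as name([rows], argument=value, ...), one row to a line, values as JSON. move_arm: Moves the arm, as the interface text tells. Shifts and turns lie within -1 to 1; 1 stands for 1000 mm of shift or 2 pi rad of turn. Its arguments: {"type":"object","properties":{"moves":{"type":"array"},"force":{"type":"number"}},"required":["moves"]}

```bash
mkdir -p pics; python3 - <<'E'
from workcell import bot
import cv2
for n in ("top","side"):
    p=bot.camera_params(n); print(n,p)
    cv2.imwrite(f"pics/{n}0.png",bot.grab_frame(n)[:,:,::-1])
print(bot.observe())
E
```

```text
top {'vertical_fov': 49.45330017176648, 'cx': 322.0443807077371, 'cy': 203.15948422954366, 'R': array([[-2.47458966e-02, -9.99693406e-01, -8.56762829e-04],
       [-9.90436722e-01,  2.46331034e-02, -1.35750908e-01],
       [ 1.35730393e-01, -2.51070857e-03, -9.90742629e-01]]), 't': array([0.06286635, 0.49646727, 1.23411951])}
side {'vertical_fov': 47.01807091527014, 'cx': 316.88962949358466, 'cy': 200.558050353693, 'R': array([[-0.96163329, -0.27375495,  0.0178784 ],
       [-0.20178625,  0.66166366, -0.72213815],
       [ 0.1858594 , -0.6980397 , -0.69151779]]), 't': array([0.49568933, 0.11674272, 1.39326988])}
{'clock': 0.1, 'qpos': array([ 1.22281861,  0.52196638, -0.03631068,  1.59991828,  0.02118915,
        1.02109428, -0.11277546]), 'qd': array([ 0.00028658, -0.0020436 ,  0.00014853, -0.00223143, -0.00123933,
        0.00044187,  0.00021661]), 'joint_efforts': array([ 3.22510161e-03, -9.28495789e+01,  1.98367506e+00, -3.70534122e+01,
        1.81309681e-02,  5.30697449e-03,  9.89782677e-06]), 'position': array([ 0.17127098, -0.60077804,  0.23078773]), 'tool_rot': array([-3.14059322e+00,  6.80171411e-05,  2.77770524e-01]), 'force': array([-0.19581488, -0.467743  , -0.406704  ]), 'moment': array([ 0.02088582,  0.01323979, -0.00387725]), 'finger_force': 0.0, 'grip_width': 0.08564787096744124}
```

View pics/top0.png

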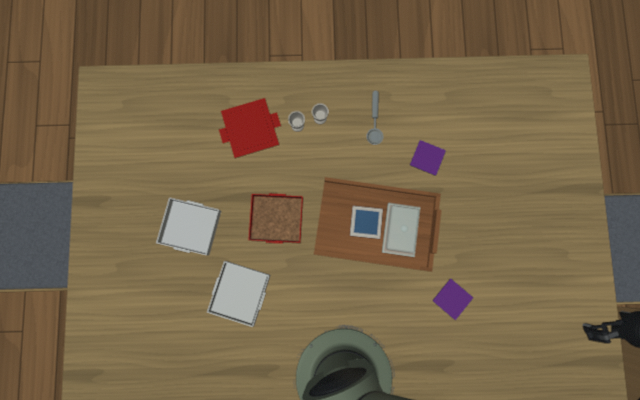

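View pics/side0.png

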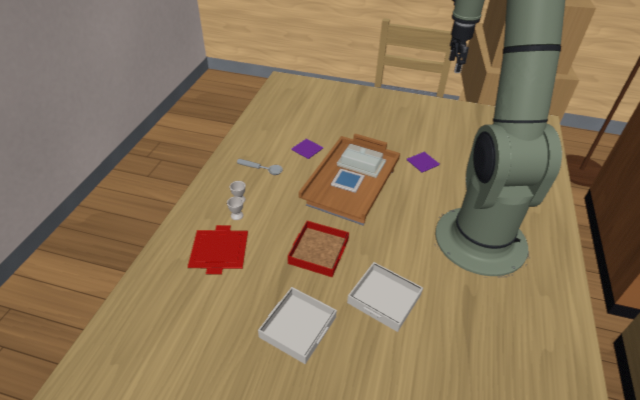

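Top view: the red open container is at (276,218) and the red lid at (249,128). The other two container shapes, at (188,227) and (239,293), are white, so they are decoys. The white coaster with the blue face is in the tray at (366,222); the coaster shapes at (428,157) and (453,299) are purple. I'll confirm this in one enlarged crop.

```bash
python3 - <<'E'
import cv2
im=cv2.imread("pics/top0.png")[165:285,240:450]
cv2.imwrite("pics/crop.png",cv2.resize(im,None,fx=3.8,fy=3.8,interpolation=cv2.INTER_CUBIC))
E
```

```text
(no output)
```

View pics/crop.png

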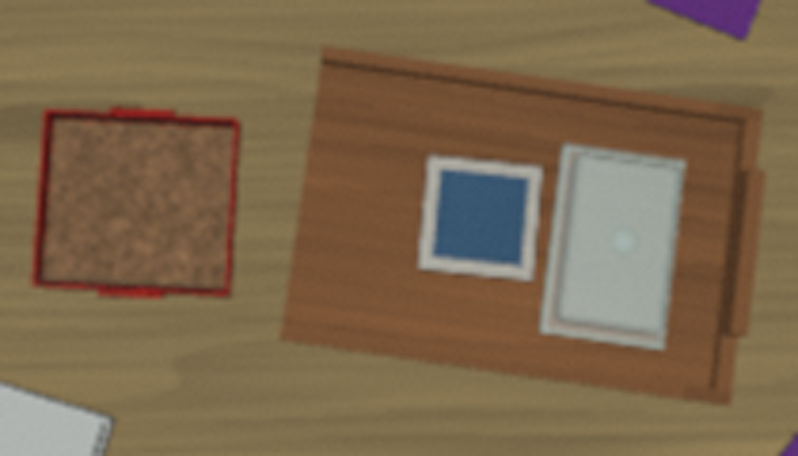

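```bash
cat > h.py <<'E'
import numpy as np, cv2
from scipy.optimize import least_squares
from scipy.spatial.transform import Rotation as Ro
from workcell import bot
def f(p): return 200/np.tan(np.radians(p["vertical_fov"])/2)
def proj(p,X):
    c=np.atleast_2d(X)@p["R"].T+p["t"]; return c[:,:2]/c[:,2:]*f(p)+[p["cx"],p["cy"]]
def world(q,P):
    x,y,a=q; P=np.array(P,float); c,s=np.cos(a),np.sin(a)
    return np.c_[x+c*P[:,0]-s*P[:,1], y+s*P[:,0]+c*P[:,1], P[:,2]]
def fit(p,P,uv,q0):
    r=least_squares(lambda q:(proj(p,world(q,P))-uv).ravel(),q0,x_scale=[.01,.01,.03]); 
    return r.x, np.sqrt(np.mean(r.fun**2))
def rel(a,b): # pose of b in frame a
    d=Ro.from_euler('z',-a[2]).apply([b[0]-a[0],b[1]-a[1],0]); return np.r_[d[:2],b[2]-a[2]]
TRAY=[[.165,-.11,.08],[.165,.11,.08],[-.165,-.11,.08],[-.165,.11,.08],[-.165,-.06,.107],[-.165,.06,.107]]
E
python3 - <<'E'
from h import *
p=bot.camera_params("top")
px=lambda L:(np.array(L)+.5)/3.8-.5+[240,165]
# far(+x world) = tray -y
t,e1=fit(p,TRAY,px([[322,46],[283,340],[762,108],[731,403],[763,170],[747,335]]),[.45,-.1,1.5])
s=.075;w=.068
c,e2=fit(p,[[s,-w,.034],[-s,-w,.034],[-s,w,.034],[s,w,.034]],px([[45,111],[238,120],[231,295],[35,287]]),[.45,.2,1.5])
s=.0425
k,e3=fit(p,[[s,-s,.07],[-s,-s,.07],[-s,s,.07],[s,s,.07]],px([[430,157],[543,166],[531,280],[420,268]]),[.45,-.1,1.5])
print(t,e1,c,e2,k,e3,sep='\n')
print("coaster in tray",rel(t,k),"tray in cont",rel(c,t))
g=world(t,[[-.159,0,.107],[.135,0,0]]);print(g, "foot in cont",rel(c,np.r_[g[1,:2],t[2]]))
print("coaster in cont",rel(c,k))
E
```

```text
[ 0.4311157  -0.10249714  1.40619369]
0.3154478688886391
[0.45784963 0.18609804 1.50675616]
0.22811388768050986
[ 0.43663899 -0.07251177  1.44355759]
0.3255068394837803
coaster in tray [ 0.03048512 -0.00053522  0.03736391] tray in cont [-0.28971448  0.00821007 -0.10056247]
[[ 0.4050619  -0.25934802  0.107     ]
 [ 0.45323685  0.03067814  0.        ]] foot in cont [-0.15539651 -0.00534299 -0.10056247]
coaster in cont [-0.2594371   0.00461706 -0.06319857]
```

```bash
cat >> h.py <<'E'
def goal(pos,Rg,o=None):
    "shift (1000mm) and turn (2pi) in the tool frame from current pose"
    o=o or bot.observe(); R0=Ro.from_euler('xyz',o["tool_rot"])
    s=R0.inv().apply(np.array(pos)-o["position"]); w=(R0.inv()*Rg).as_rotvec()/(2*np.pi)
    print("shift",s.round(4),"turn",w.round(4)); return s,w
down=lambda psi: Ro.from_euler('xyz',[np.pi,0,psi])
E
python3 - <<'E'
from h import *
goal([.405,-.259,.19],down(1.406-np.pi/2))
E
```

```text
shift [ 0.3185 -0.2645  0.041 ] turn [-0.0002  0.      0.0704]
```

>>> move_arm([
  [[0.35, 0.08, -0.066, 0.01, 0, 0, 0.018], [0.35, 0.16, -0.132, 0.02, 0, 0, 0.035], [0.35, 0.24, -0.198, 0.03, 0, 0, 0.053], [0.35, 0.3185, -0.2645, 0.041, 0, 0, 0.0704], [0.35, 0.3185, -0.2645, 0.041, 0, 0, 0.0704]],
], force=60)

```text
clock: 0.6
position: [0.3128, -0.394, 0.2066]
tool_rot: [-3.142, 0.0, -0.169]
force: [1.7, -2.0, 0.3]
grip_width: 0.0296
finger_force: 0.0
```

```bash
python3 - <<'E'
from h import *
goal([.405,-.259,.19],down(1.406-np.pi/2))
E
```

```text
shift [ 0.0682 -0.1486  0.0166] turn [-0.      0.     -0.0007]
```

>>> move_arm([
  [[0.35, 0.065, -0.14, 0.016, 0, 0, 0], [0.35, 0.065, -0.14, 0.016, 0, 0, 0], [0.35, 0.065, -0.14, 0.016, 0, 0, 0], [0.35, 0.065, -0.14, 0.016, 0, 0, 0], [0.35, 0.065, -0.14, 0.016, 0, 0, 0]],
])

```text
clock: 1.1
position: [0.3998, -0.2671, 0.1907]
tool_rot: [-3.141, 0.0, -0.162]
force: [-0.7, -0.8, 0.1]
grip_width: 0.0296
finger_force: 0.0
```

```bash
python3 - <<'E'
from h import *
goal([.405,-.259,.19],down(1.406-np.pi/2))
p=bot.camera_params("wrist"); np.save("wp.npy",p,allow_pickle=True)
cv2.imwrite("pics/w1.png",bot.grab_frame("wrist")[:,:,::-1])
print(proj(p,world([ 0.4311157,-0.10249714,1.40619369],TRAY+[[-.153,-.06,.107],[-.153,.06,.107]])).round(0).tolist())
E
```

```text
shift [ 0.0038 -0.0089  0.0007] turn [-0.0001  0.0001  0.0005]
[[-166.0, 37.0], [-60.0, 312.0], [315.0, 39.0], [315.0, 313.0], [315.0, 116.0], [315.0, 279.0], [296.0, 116.0], [299.0, 279.0]]
```

View pics/w1.png

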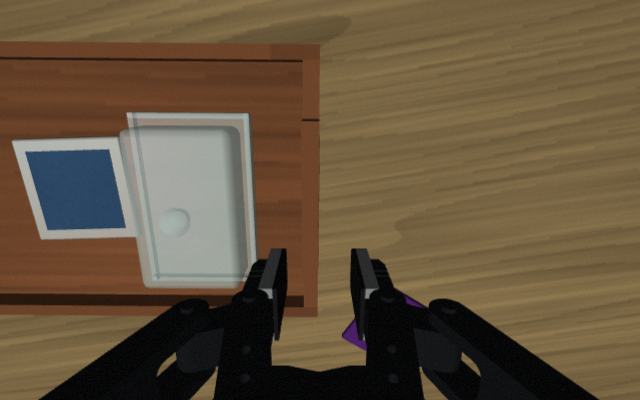

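The wrist view shows the tray's rear corners at (320,44) and (317,316), and the far end of the grip board at (302..319,120). The fingers are at (275,300) and (362,300). I'll refit the tray from these points.

```bash
python3 - <<'E'
from h import *
p=np.load("wp.npy",allow_pickle=True).item()
t,e=fit(p,[TRAY[2],TRAY[3],TRAY[4],[-.153,-.06,.107]],[[320,44],[317,316],[319.5,120],[302,119.5]],[ .4311,-.1025,1.406])
print(t,e); g=world(t,[[-.159,0,.107],[.135,0,0]]); print(g)
# coaster in wrist
s=.0425
k,e=fit(p,[[s,-s,.07],[-s,-s,.07],[-s,s,.07],[s,s,.07]],[[13,142],[122,137],[136,236],[41,240]],[.436,-.07,1.44]);print(k,e)
goal([g[0,0],g[0,1],.12],down(t[2]-np.pi/2))
goal([g[0,0],g[0,1],.076],down(t[2]-np.pi/2))
E
```

```text
[ 0.42937003 -0.10502751  1.39877418] 0.45543703554884335
[[ 0.4021532  -0.26168078  0.107     ]
 [ 0.45247865  0.02797997  0.        ]]
[ 0.4337352  -0.07506021  1.42877487] 2.018349752773494
shift [ 0.002  -0.0073  0.0708] turn [0.     0.0001 0.0013]
shift [ 0.0021 -0.0073  0.1148] turn [0.     0.0001 0.0013]
```

>>> move_arm([
  [[0.35, 0.002, -0.0073, 0.035, 0, 0, 0.0013], [0.35, 0.002, -0.0073, 0.07, 0, 0, 0.0013], [0.35, 0.002, -0.0073, 0.095, 0, 0, 0.0013], [0.35, 0.002, -0.0073, 0.1145, 0, 0, 0.0013], [0.35, 0.002, -0.0073, 0.1145, 0, 0, 0.0013]],
])

```text
clock: 1.65
position: [0.4003, -0.2624, 0.0745]
tool_rot: [-3.141, 0.004, -0.175]
force: [0.1, 0.7, 0.4]
grip_width: 0.0299
finger_force: 0.0
```

```bash
python3 - <<'E'
from h import *
goal([.40215,-.26168,.076],down(1.39877-np.pi/2)); print(bot.observe()["force"])
E
```

```text
shift [ 0.0017 -0.001  -0.0015] turn [-0.0001  0.0006 -0.0005]
[0.05510367 0.67051828 0.42054434]
```

Close the fingers.

>>> move_arm([
  [[0, 0, 0, 0, 0, 0, 0], [0, 0, 0, 0, 0, 0, 0], [0, 0, 0, 0, 0, 0, 0], [0, 0, 0, 0, 0, 0, 0], [0, 0, 0, 0, 0, 0, 0]],
], force=80)

```text
clock: 2.15
position: [0.4024, -0.2622, 0.0772]
tool_rot: [3.141, -0.001, -0.173]
force: [-5.0, -4.4, 9.6]
grip_width: 0.0107
finger_force: 80.1
```

```bash
python3 - <<'E'
from h import *
o=bot.observe(); print(o)
cv2.imwrite("pics/top1.png",cv2.resize(bot.grab_frame("top")[165:285,240:450,::-1],None,fx=3.8,fy=3.8,interpolation=cv2.INTER_CUBIC))
E
```

```text
{'clock': 2.15, 'qpos': array([ 0.48281532,  0.54227608, -0.03804044,  2.0949046 ,  0.04191169,
        0.50397492, -1.33052423]), 'qd': array([ 0.00133155,  0.0003968 ,  0.00183528, -0.00076518,  0.00107973,
        0.00247599, -0.00059307]), 'joint_efforts': array([ -2.55393192, -74.81468439,  -0.8276603 , -20.95847189,
        -0.93308777,  -0.96907306,  -0.16138382]), 'position': array([ 0.40235874, -0.2622374 ,  0.07724716]), 'tool_rot': array([ 3.14070096e+00, -9.19323277e-04, -1.73272274e-01]), 'force': array([-4.96777055, -4.38403947,  9.62942347]), 'moment': array([-0.8034768 ,  1.02219734,  0.17655367]), 'finger_force': 80.13423877520836, 'grip_width': 0.0106512307211322}
```

View pics/top1.png

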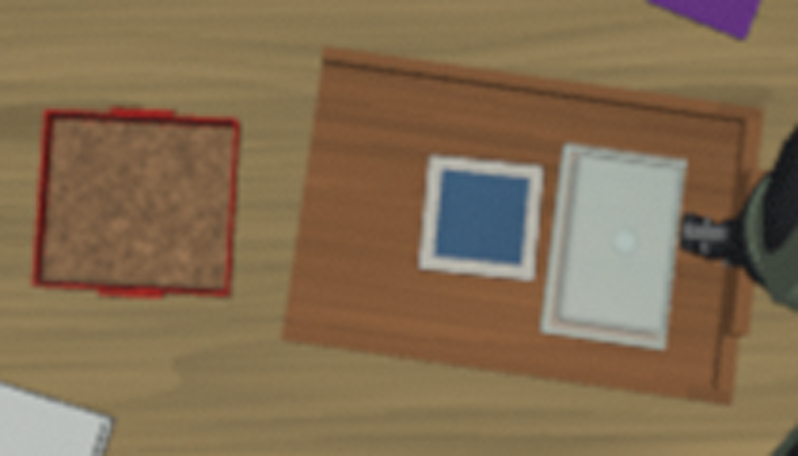

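The top view shows the tray unmoved with the fingers on its board, and the coaster and dish in place. Next I'll work out the slide with a turn of about 0.11 rad.

```bash
cat >> h.py <<'E'
C=np.array([0.45785,0.1861,1.50676])
def tool_for_tray(t): # tool xy,yaw when tray pose t, grip at -.159
    g=world(t,[[-.159,0,.1]])[0]; return g[:2],t[2]-np.pi/2
E
python3 - <<'E'
from h import *
p=bot.camera_params("top")
px=lambda L:(np.array(L)+.5)/3.8-.5+[240,165]
y0=1.3975
uv=px([[322,46],[283,340],[762,108],[731,403]])
r=least_squares(lambda q:(proj(p,world([q[0],q[1],y0],TRAY[:4]))-uv).ravel(),[.43,-.1]); t=np.r_[r.x,y0]; print(t,np.sqrt(np.mean(r.fun**2)))
g0,_=tool_for_tray(t)
for gap in (.04,.008,.003):
    foot=world(C,[[-.075-gap,0,0]])[0]
    t1=world([foot[0],foot[1],C[2]],[[-.135,0,0]])[0]; g1,_=tool_for_tray([t1[0],t1[1],C[2]])
    o=bot.observe(); d=g1-g0; print(gap,d)
    R0=down(y0-np.pi/2); print(R0.inv().apply([d[0],d[1],0]).round(4), ((R0.inv()*down(C[2]-np.pi/2)).as_rotvec()/2/np.pi).round(4))
E
```

```text
[ 0.43135727 -0.10304884  1.3975    ] 0.5515611467173861
0.04 [0.02773618 0.03760559]
[ 0.0208 -0.0418 -0.    ] [ 0.      0.     -0.0174]
0.008 [0.02978394 0.06954001]
[ 0.0173 -0.0736 -0.    ] [ 0.      0.     -0.0174]
0.003 [0.0301039  0.07452976]
[ 0.0168 -0.0786 -0.    ] [ 0.      0.     -0.0174]
```

>>> move_arm([
  [[0, 0.001, -0.004, -0.0005, 0, 0, -0.001], [0, 0.003, -0.011, -0.001, 0, 0, -0.003], [0, 0.005, -0.02, -0.001, 0, 0, -0.005], [0, 0.007, -0.029, -0.001, 0, 0, -0.007], [0, 0.009, -0.038, -0.001, 0, 0, -0.009]],
])

```text
clock: 2.7
position: [0.4182, -0.2246, 0.0774]
tool_rot: [-3.141, -0.0, -0.115]
force: [-0.2, -2.5, -5.3]
grip_width: 0.0109
finger_force: 78.1
```

```bash
python3 - <<'E'
from h import *
o=bot.observe(); print(o["qpos"].round(3))
goal([.40236+.02978,-.26224+.06954,.077],down(C[2]-np.pi/2))
E
```

```text
[ 0.406  0.536 -0.049  2.107  0.052  0.499 -1.368]
shift [ 0.0102 -0.0333  0.0004] turn [-0.    -0.    -0.008]
```

>>> move_arm([
  [[0, 0.002, -0.008, 0.0005, 0, 0, -0.002], [0, 0.004, -0.016, 0.0005, 0, 0, -0.004], [0, 0.007, -0.024, 0.0005, 0, 0, -0.006], [0, 0.009, -0.03, 0.0005, 0, 0, -0.0075], [0, 0.01, -0.033, 0.0005, 0, 0, -0.008]],
])

```text
clock: 3.2
position: [0.4321, -0.1937, 0.0772]
tool_rot: [3.141, -0.001, -0.065]
force: [-2.3, -7.2, 3.9]
grip_width: 0.0107
finger_force: 79.5
```

>>> move_arm([
  [[0, 0, 0, 0, 0, 0, 0], [0, 0, 0, 0, 0, 0, 0]],
])

```text
clock: 3.4
position: [0.4323, -0.1934, 0.0773]
tool_rot: [-3.141, -0.001, -0.065]
force: [1.1, 1.5, 6.3]
grip_width: 0.0108
finger_force: 79.7
```

```bash
python3 - <<'E'
from h import *
print(bot.observe()["position"],bot.observe()["tool_rot"],bot.observe()["force"])
cv2.imwrite("pics/top2.png",cv2.resize(bot.grab_frame("top")[165:285,240:450,::-1],None,fx=3.8,fy=3.8,interpolation=cv2.INTER_CUBIC))
E
```

```text
[ 0.43229062 -0.1933548   0.07725369] [-3.14142039e+00 -1.18104016e-03 -6.47688292e-02] [1.11738732 1.52901286 6.31907956]
```

View pics/top2.png

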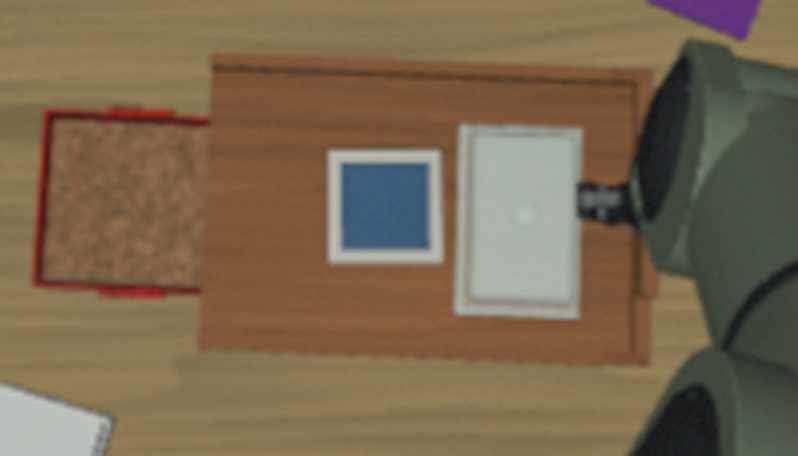

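The top view shows the tray now overlapping the container's edge, with its corners at crop (212,54), (199,350), (653,70) and (649,364). The container has not moved: its corners are still at (45,111) and (35,287). The coaster is centred at (385,206).

```bash
python3 - <<'E'
from h import *
p=bot.camera_params("top")
px=lambda L:(np.array(L)+.5)/3.8-.5+[240,165]
uv=px([[212,54],[199,350],[653,70],[649,364]])
y0=-.0648+np.pi/2
r=least_squares(lambda q:(proj(p,world([q[0],q[1],y0],TRAY[:4]))-uv).ravel(),[.43,-.1]); t=np.r_[r.x,y0]; print(t,np.sqrt(np.mean(r.fun**2)))
t2,e=fit(p,TRAY[:4],uv,t);print(t2,e)
f1=world(t,[[.135,0,0]])[0]; print("foot in cont",rel(C,np.r_[f1[:2],y0]))
s=.0425
k,e=fit(p,[[s,-s,.07],[-s,-s,.07],[-s,s,.07],[s,s,.07]],px([[330,150],[442,151],[443,264],[328,263]]),[.45,-.04,1.5]);print("coaster in tray",rel(t,k),e,"cont",rel(C,k))
E
```

```text
[ 0.44397544 -0.03283988  1.50599633] 0.4522200366713222
[ 0.44397413 -0.03284156  1.51090925] 0.38026575206117413
foot in cont [-0.08437904 -0.0002675  -0.00076367]
coaster in tray [ 0.0308029  -0.00042593  0.03039483] 0.15797711107347798 cont [-0.18857643 -0.00061385  0.02963116]
```

>>> move_arm([
  [[0, 0, -0.001, 0, 0, 0, 0], [0, 0, -0.002, 0, 0, 0, 0], [0, 0, -0.003, 0, 0, 0, 0], [0, 0, -0.004, 0, 0, 0, 0], [0, 0, -0.005, 0, 0, 0, 0]],
])

```text
clock: 3.95
position: [0.4322, -0.1895, 0.0773]
tool_rot: [3.141, -0.001, -0.066]
force: [-0.9, -7.9, 5.8]
grip_width: 0.0107
finger_force: 79.7
```

>>> move_arm([
  [[0, 0, -0.0005, 0, 0, 0, 0], [0, 0, -0.001, 0, 0, 0, 0], [0, 0, -0.0015, 0, 0, 0, 0]],
])

```text
clock: 4.25
position: [0.4323, -0.1881, 0.0773]
tool_rot: [3.141, -0.001, -0.066]
force: [-1.6, -7.2, 5.9]
grip_width: 0.0106
finger_force: 79.7
```

>>> move_arm([
  [[0, 0, -0.0005, 0, 0, 0, 0], [0, 0, -0.001, 0, 0, 0, 0], [0, 0, -0.0015, 0, 0, 0, 0]],
])

```text
clock: 4.55
position: [0.4324, -0.1866, 0.0773]
tool_rot: [3.141, -0.001, -0.066]
force: [-0.5, -7.9, 5.6]
grip_width: 0.0109
finger_force: 79.7
```

>>> move_arm([
  [[0, 0, -0.0005, 0, 0, 0, 0], [0, 0, -0.001, 0, 0, 0, 0], [0, 0, -0.001, 0, 0, 0, 0]],
])

```text
clock: 4.85
position: [0.4325, -0.1855, 0.0773]
tool_rot: [3.141, -0.001, -0.066]
force: [-0.5, -6.7, 6.5]
grip_width: 0.0107
finger_force: 79.7
```

>>> move_arm([
  [[0, 0, -0.0005, 0, 0, 0, 0], [0, 0, -0.001, 0, 0, 0, 0]],
])

```text
clock: 5.05
position: [0.4325, -0.1846, 0.0773]
tool_rot: [3.141, -0.001, -0.066]
force: [-0.4, -8.1, 6.1]
grip_width: 0.0111
finger_force: 79.7
```

>>> move_arm([
  [[0, 0, -0.0005, 0, 0, 0, 0], [0, 0, -0.001, 0, 0, 0, 0]],
])

```text
clock: 5.25
position: [0.4326, -0.1836, 0.0773]
tool_rot: [3.141, -0.001, -0.066]
force: [0.2, -10.0, 6.0]
grip_width: 0.0109
finger_force: 79.7
```

```bash
python3 - <<'E'
from h import *
o=bot.observe(); print(o["position"],o["force"],o["moment"])
a=cv2.imread("pics/top0.png"); b=bot.grab_frame("top")[:,:,::-1]; cv2.imwrite("pics/top3.png",b)
# container shift by template match of left half
from numpy import s_
w=s_[190:246,246:285]
A=a[w].astype(np.float32).mean(2);B=b[w].astype(np.float32).mean(2)
print(cv2.phaseCorrelate(A,B,cv2.createHanningWindow(A.shape[::-1],cv2.CV_32F)))
E
```

```text
[ 0.43255695 -0.18364573  0.07727138] [  0.2194011  -10.04608969   6.04998538] [-1.86250016  0.24858198  0.00770745]
((-0.030157555383865997, -0.039570112183390904), 0.9169602163632711)
```

>>> move_arm([
  [[0, 0, -0.0009, -0.0031, -0.00167, 0, 0], [0, 0, -0.0018, -0.0061, -0.00333, 0, 0], [0, 0, -0.0027, -0.0092, -0.005, 0, 0], [0, 0, -0.0036, -0.0122, -0.00667, 0, 0], [0, 0, -0.0045, -0.0153, -0.00833, 0, 0]],
])

```text
clock: 5.8
position: [0.4325, -0.1783, 0.0924]
tool_rot: [3.088, 0.0, -0.066]
force: [-0.4, -4.4, -3.8]
grip_width: 0.0108
finger_force: 78.3
```

```bash
cat > chk.py <<'E'
from h import *
import sys
o=bot.observe(); R=Ro.from_euler('xyz',o["tool_rot"]); th=np.degrees(np.arccos(-R.as_matrix()[2,2]))
piv=o["position"]+R.apply([0,-.294,.0773])
print("tilt",th.round(2),"piv",piv.round(4),"F",o["force"].round(1),"q",o["qpos"].round(2),"t",o["clock"])
p=bot.camera_params("top"); im=bot.grab_frame("top"); 
# blue centroid -> tray frame by ray/plane at z=.070 in tray
a=im.astype(int); m=((a[...,2]-a[...,0])>35)&(a[...,2]>70)&((a[...,1]-a[...,0])>8); m[:150]=0;m[300:]=0
n,l,st,ce=cv2.connectedComponentsWithStats(m.astype(np.uint8)); i=1+np.argmax(st[1:,4]); c=ce[i]
d=p["R"].T@np.r_[(c-[p["cx"],p["cy"]])/f(p),1]; O=-p["R"].T@p["t"]
# tray frame: x=-tool y, z=-tool z ; origin at tool + [0,-.159,.0773]
M=R.as_matrix(); o0=o["position"]+M@[0,-.159,.0773]; n_=-M[:,2]
s=((o0+.07*n_-O)@n_)/(d@n_); X=O+s*d-o0
print("coaster x",(-M[:,1]@X).round(4),"y",(-M[:,0]@X).round(4),"area",st[i,4])
# dish: mean of bright low-saturation pixels
s_=(a.max(2)-a.min(2)<45)&(a.min(2)>125); s_[:180]=0; s_[270:]=0; s_[:,:320]=0; s_[:,420:]=0
n,l,st,ce=cv2.connectedComponentsWithStats(s_.astype(np.uint8)); i=1+np.argmax(st[1:,4]); c=ce[i]
d=p["R"].T@np.r_[(c-[p["cx"],p["cy"]])/f(p),1]; s=((o0+.12*n_-O)@n_)/(d@n_); X=O+s*d-o0
print("dish x",(-M[:,1]@X).round(4),"area",st[i,4])
if len(sys.argv)>1: cv2.imwrite("pics/"+sys.argv[1],cv2.resize(im[165:285,240:450,::-1],None,fx=3.8,fy=3.8))
E
python3 chk.py
```

```text
tilt 3.04 piv [ 4.515e-01  1.105e-01 -4.000e-04] F [-0.4 -4.4 -3.8] q [ 0.23  0.5   0.    2.13  0.11  0.51 -1.5 ] t 5.8
coaster x 0.0345 y -0.0027 area 484
dish x -0.0618 area 1592
```

>>> move_arm([
  [[0, 0, -0.0009, -0.0031, -0.00167, 0, 0], [0, 0, -0.0018, -0.0061, -0.00333, 0, 0], [0, 0, -0.0027, -0.0092, -0.005, 0, 0], [0, 0, -0.0036, -0.0122, -0.00667, 0, 0], [0, 0, -0.0045, -0.0153, -0.00833, 0, 0]],
])

```text
clock: 6.35
position: [0.4328, -0.173, 0.1075]
tool_rot: [3.036, 0.0, -0.066]
force: [0.2, -0.2, -5.8]
grip_width: 0.0106
finger_force: 78.4
```

>>> move_arm([
  [[0, 0, -0.0006, -0.0021, -0.00111, 0, 0], [0, 0, -0.0012, -0.0041, -0.00222, 0, 0], [0, 0, -0.0017, -0.0062, -0.00333, 0, 0], [0, 0, -0.0023, -0.0082, -0.00444, 0, 0], [0, 0, -0.0029, -0.0102, -0.00556, 0, 0]],
])

```text
clock: 6.85
position: [0.4331, -0.1692, 0.1172]
tool_rot: [3.002, 0.0, -0.066]
force: [0.2, 0.5, -5.1]
grip_width: 0.0106
finger_force: 78.4
```

```bash
python3 chk.py
```

```text
tilt 8.02 piv [ 4.516e-01  1.105e-01 -4.000e-04] F [ 0.2  0.5 -5.1] q [ 0.07  0.45  0.09  2.15  0.19  0.55 -1.65] t 6.85
coaster x 0.0336 y -0.0032 area 502
dish x -0.0614 area 1418
```

>>> move_arm([
  [[0, 0, -0.0003, -0.001, -0.00056, 0, 0], [0, 0, -0.0006, -0.0021, -0.00111, 0, 0], [0, 0, -0.0008, -0.0031, -0.00167, 0, 0], [0, 0, -0.0011, -0.0041, -0.00222, 0, 0], [0, 0, -0.0014, -0.0051, -0.00278, 0, 0]],
])

```text
clock: 7.4
position: [0.4332, -0.1672, 0.122]
tool_rot: [2.984, 0.0, -0.066]
force: [0.4, 0.1, -5.5]
grip_width: 0.0109
finger_force: 78.4
```

```bash
python3 chk.py
```

```text
tilt 9.01 piv [ 4.516e-01  1.105e-01 -4.000e-04] F [ 0.4  0.1 -5.5] q [ 0.04  0.44  0.11  2.15  0.21  0.56 -1.68] t 7.4
coaster x 0.0336 y -0.003 area 522
dish x -0.0584 area 1270
```

>>> move_arm([
  [[0, 0, -0.0003, -0.001, -0.00056, 0, 0], [0, 0, -0.0006, -0.0021, -0.00111, 0, 0], [0, 0, -0.0008, -0.0031, -0.00167, 0, 0], [0, 0, -0.0011, -0.0041, -0.00222, 0, 0], [0, 0, -0.0014, -0.0051, -0.00278, 0, 0]],
])

```text
clock: 7.95
position: [0.4334, -0.1651, 0.1269]
tool_rot: [2.967, 0.0, -0.066]
force: [-0.7, -0.4, -5.7]
grip_width: 0.0107
finger_force: 78.4
```

```bash
python3 chk.py
```

```text
tilt 10.02 piv [ 4.516e-01  1.104e-01 -4.000e-04] F [-0.7 -0.4 -5.7] q [ 0.01  0.43  0.12  2.15  0.23  0.57 -1.71] t 7.95
coaster x 0.0336 y -0.0028 area 501
dish x -0.055 area 1113
```

>>> move_arm([
  [[0, 0, -0.0003, -0.001, -0.00056, 0, 0], [0, 0, -0.0006, -0.0021, -0.00111, 0, 0], [0, 0, -0.0008, -0.0031, -0.00167, 0, 0], [0, 0, -0.0011, -0.0041, -0.00222, 0, 0], [0, 0, -0.0014, -0.0051, -0.00278, 0, 0]],
])

```text
clock: 8.5
position: [0.4336, -0.1628, 0.1316]
tool_rot: [2.949, -0.0, -0.066]
force: [-0.1, -1.3, -4.4]
grip_width: 0.0106
finger_force: 78.5
```

```bash
python3 chk.py
```

```text
tilt 11.02 piv [ 4.516e-01  1.104e-01 -4.000e-04] F [-0.1 -1.3 -4.4] q [-0.02  0.42  0.14  2.15  0.25  0.58 -1.74] t 8.5
coaster x 0.0343 y -0.0023 area 511
dish x -0.0515 area 930
```

>>> move_arm([
  [[0, 0, 0, 0, 0, 0, 0], [0, 0, 0, 0, 0, 0, 0], [0, 0, 0, 0, 0, 0, 0]],
])

```text
clock: 8.85
position: [0.4335, -0.1629, 0.1315]
tool_rot: [2.95, 0.0, -0.066]
force: [-0.5, -1.9, -4.9]
grip_width: 0.011
finger_force: 78.5
```

```bash
python3 chk.py
```

```text
tilt 11.0 piv [ 0.4516  0.1104 -0.0005] F [-0.5 -1.9 -4.9] q [-0.02  0.42  0.14  2.15  0.25  0.58 -1.74] t 8.85
coaster x 0.0341 y -0.0024 area 514
dish x -0.0516 area 937
```

Still not sliding, so I'll raise it further.

>>> move_arm([
  [[0, 0, -0.0003, -0.001, -0.00056, 0, 0], [0, 0, -0.0006, -0.0021, -0.00111, 0, 0], [0, 0, -0.0008, -0.0031, -0.00167, 0, 0], [0, 0, -0.0011, -0.0041, -0.00222, 0, 0], [0, 0, -0.0014, -0.0051, -0.00278, 0, 0]],
])

```text
clock: 9.4
position: [0.4337, -0.1605, 0.1364]
tool_rot: [2.932, -0.0, -0.066]
force: [-0.9, -2.7, -3.6]
grip_width: 0.011
finger_force: 78.6
```

```bash
python3 chk.py
```

```text
tilt 12.02 piv [ 4.516e-01  1.104e-01 -4.000e-04] F [-0.9 -2.7 -3.6] q [-0.05  0.41  0.15  2.15  0.27  0.59 -1.77] t 9.4
coaster x 0.0336 y -0.0027 area 495
dish x -0.0479 area 756
```

>>> move_arm([
  [[0, 0, -0.0003, -0.001, -0.00056, 0, 0], [0, 0, -0.0006, -0.0021, -0.00111, 0, 0], [0, 0, -0.0008, -0.0031, -0.00167, 0, 0], [0, 0, -0.0011, -0.0041, -0.00222, 0, 0], [0, 0, -0.0014, -0.0051, -0.00278, 0, 0]],
])

```text
clock: 9.95
position: [0.4339, -0.1581, 0.1411]
tool_rot: [2.914, -0.0, -0.066]
force: [0.2, -4.6, -2.4]
grip_width: 0.0108
finger_force: 78.6
```

```bash
python3 chk.py
```

```text
tilt 13.02 piv [ 0.4516  0.1103 -0.0005] F [ 0.2 -4.6 -2.4] q [-0.07  0.41  0.17  2.15  0.29  0.61 -1.8 ] t 9.95
coaster x 0.0347 y -0.0029 area 493
dish x -0.0447 area 566
```

>>> move_arm([
  [[0, 0, -0.0002, -0.0011, -0.00056, 0, 0], [0, 0, -0.0004, -0.0022, -0.00111, 0, 0], [0, 0, -0.0006, -0.0033, -0.00167, 0, 0], [0, 0, -0.0009, -0.0044, -0.00222, 0, 0], [0, 0, -0.0011, -0.0054, -0.00278, 0, 0]],
])

```text
clock: 10.5
position: [0.434, -0.1555, 0.146]
tool_rot: [2.897, 0.0, -0.066]
force: [0.4, 0.0, -5.3]
grip_width: 0.0106
finger_force: 78.4
```

```bash
python3 chk.py
```

```text
tilt 14.01 piv [ 4.515e-01  1.105e-01 -1.000e-04] F [ 0.4  0.  -5.3] q [-0.1   0.4   0.18  2.15  0.31  0.62 -1.83] t 10.5
coaster x 0.0329 y -0.0031 area 494
dish x -0.0417 area 396
```

>>> move_arm([
  [[0, 0, -0.0003, -0.001, -0.00056, 0, 0], [0, 0, -0.0006, -0.0021, -0.00111, 0, 0], [0, 0, -0.0008, -0.0031, -0.00167, 0, 0], [0, 0, -0.0011, -0.0041, -0.00222, 0, 0], [0, 0, -0.0013, -0.0052, -0.00278, 0, 0]],
])

```text
clock: 11.05
position: [0.4342, -0.1531, 0.1507]
tool_rot: [2.88, 0.0, -0.066]
force: [0.4, 2.0, -7.4]
grip_width: 0.0109
finger_force: 78.3
```

```bash
python3 chk.py
```

```text
tilt 15.01 piv [ 4.515e-01  1.103e-01 -1.000e-04] F [ 0.4  2.  -7.4] q [-0.13  0.39  0.19  2.15  0.32  0.64 -1.86] t 11.05
coaster x 0.034 y -0.0031 area 495
dish x 0.0057 area 241
```

>>> move_arm([
  [[0, 0, -0.0003, -0.001, -0.00056, 0, 0], [0, 0, -0.0006, -0.0021, -0.00111, 0, 0], [0, 0, -0.0008, -0.0031, -0.00167, 0, 0], [0, 0, -0.0011, -0.0041, -0.00222, 0, 0], [0, 0, -0.0014, -0.0051, -0.00278, 0, 0]],
])

```text
clock: 11.6
position: [0.4344, -0.1505, 0.1554]
tool_rot: [2.862, -0.0, -0.066]
force: [0.7, 0.4, -6.0]
grip_width: 0.0104
finger_force: 78.4
```

```bash
python3 chk.py
```

```text
tilt 16.02 piv [ 4.516e-01  1.101e-01 -1.000e-04] F [ 0.7  0.4 -6. ] q [-0.16  0.39  0.2   2.15  0.34  0.65 -1.89] t 11.6
coaster x 0.0324 y -0.0032 area 498
dish x 0.0013 area 269
```

>>> move_arm([
  [[0, 0, -0.0003, -0.001, -0.00056, 0, 0], [0, 0, -0.0006, -0.0021, -0.00111, 0, 0], [0, 0, -0.0008, -0.0031, -0.00167, 0, 0], [0, 0, -0.0011, -0.0041, -0.00222, 0, 0], [0, 0, -0.0014, -0.0051, -0.00278, 0, 0]],
])

```text
clock: 12.15
position: [0.4345, -0.1478, 0.1599]
tool_rot: [2.844, 0.0, -0.066]
force: [0.2, 0.1, -5.7]
grip_width: 0.0107
finger_force: 78.4
```

```bash
python3 chk.py
```

```text
tilt 17.02 piv [ 4.516e-01  1.101e-01 -1.000e-04] F [ 0.2  0.1 -5.7] q [-0.18  0.38  0.21  2.15  0.36  0.67 -1.91] t 12.15
coaster x 0.0335 y -0.0032 area 498
dish x -0.0016 area 142
```

>>> move_arm([
  [[0, 0, -0.0003, -0.001, -0.00056, 0, 0], [0, 0, -0.0006, -0.0021, -0.00111, 0, 0], [0, 0, -0.0008, -0.0031, -0.00167, 0, 0], [0, 0, -0.0011, -0.0041, -0.00222, 0, 0], [0, 0, -0.0014, -0.0051, -0.00278, 0, 0]],
])

```text
clock: 12.7
position: [0.4347, -0.145, 0.1644]
tool_rot: [2.827, -0.0, -0.066]
force: [0.7, 0.2, -5.7]
grip_width: 0.0109
finger_force: 78.4
```

```bash
python3 chk.py
```

```text
tilt 18.02 piv [ 4.516e-01  1.101e-01 -1.000e-04] F [ 0.7  0.2 -5.7] q [-0.21  0.38  0.22  2.15  0.38  0.68 -1.94] t 12.7
coaster x 0.0354 y -0.0014 area 442
dish x 0.0055 area 91
```

```bash
cat > chks.py <<'E'
from h import *
import sys
o=bot.observe(); R=Ro.from_euler('xyz',o["tool_rot"]); M=R.as_matrix(); th=np.degrees(np.arccos(-M[2,2]))
piv=o["position"]+R.apply([0,-.294,.0773])
print("tilt",th.round(2),"piv",piv.round(4),"F",o["force"].round(1),"t",o["clock"])
p=bot.camera_params("side"); im=bot.grab_frame("side"); a=im.astype(int)
m=((a[...,2]-a[...,0])>35)&(a[...,2]>70)&((a[...,1]-a[...,0])>8); m[:130]=0;m[280:]=0;m[:,:280]=0;m[:,420:]=0
n,l,st,ce=cv2.connectedComponentsWithStats(m.astype(np.uint8)); i=1+np.argmax(st[1:,4]); c=ce[i]
d=p["R"].T@np.r_[(c-[p["cx"],p["cy"]])/f(p),1]; O=-p["R"].T@p["t"]
o0=o["position"]+M@[0,-.159,.0773]; n_=-M[:,2]
s=((o0+.07*n_-O)@n_)/(d@n_); X=O+s*d-o0
print("coaster px",c.round(1),"x",(-M[:,1]@X).round(4),"y",(-M[:,0]@X).round(4),"area",st[i,4])
if len(sys.argv)>1: cv2.imwrite("pics/"+sys.argv[1],cv2.resize(im[110:290,260:460,::-1],None,fx=3.2,fy=3.2,interpolation=cv2.INTER_CUBIC))
E
python3 chks.py s1.png
```

```text
tilt 18.04 piv [ 4.516e-01  1.102e-01 -1.000e-04] F [ 0.3 -1.4 -4.9] t 12.75
coaster px [336.1 193.6] x 0.0331 y -0.0005 area 383
```

View pics/s1.png

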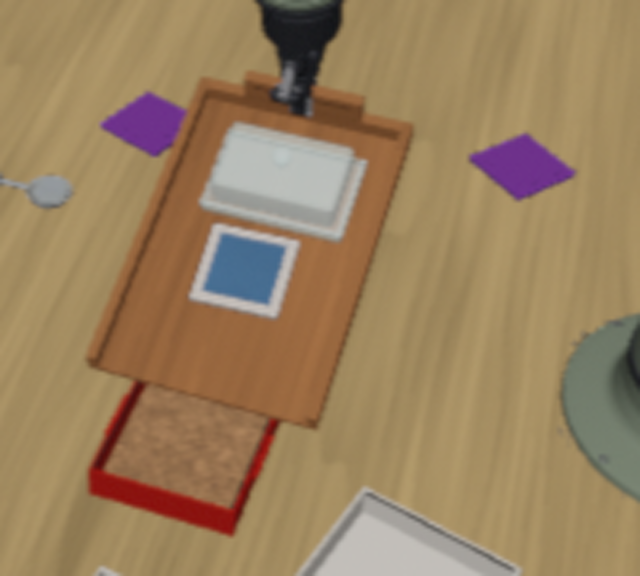

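The side crop gives a clear view. The coaster is still in place at crop (245,270), the dish has not moved at (285,180), and the container is under the lip at (185,445). I'll raise it further, checking from the side.

>>> move_arm([
  [[0, 0, -0.0003, -0.001, -0.00056, 0, 0], [0, 0, -0.0006, -0.0021, -0.00111, 0, 0], [0, 0, -0.0008, -0.0031, -0.00167, 0, 0], [0, 0, -0.0011, -0.0041, -0.00222, 0, 0], [0, 0, -0.0014, -0.0051, -0.00278, 0, 0]],
])

```text
clock: 13.3
position: [0.4349, -0.1421, 0.1688]
tool_rot: [2.81, -0.0, -0.066]
force: [1.0, -0.9, -5.0]
grip_width: 0.0106
finger_force: 78.5
```

```bash
python3 chks.py
```

```text
tilt 19.03 piv [ 4.516e-01  1.101e-01 -1.000e-04] F [ 1.  -0.9 -5. ] t 13.3
coaster px [335.9 193.6] x 0.0331 y -0.0008 area 389
```

>>> move_arm([
  [[0, 0, -0.0003, -0.001, -0.00056, 0, 0], [0, 0, -0.0006, -0.0021, -0.00111, 0, 0], [0, 0, -0.0008, -0.0031, -0.00167, 0, 0], [0, 0, -0.0011, -0.0041, -0.00222, 0, 0], [0, 0, -0.0014, -0.0051, -0.00278, 0, 0]],
])

```text
clock: 13.85
position: [0.4351, -0.1391, 0.1731]
tool_rot: [2.792, 0.0, -0.066]
force: [0.1, -1.2, -4.7]
grip_width: 0.0107
finger_force: 78.5
```

```bash
python3 chks.py
```

```text
tilt 20.03 piv [ 4.515e-01  1.101e-01 -2.000e-04] F [ 0.1 -1.2 -4.7] t 13.85
coaster px [335.8 193.7] x 0.033 y -0.0006 area 392
```

>>> move_arm([
  [[0, 0, -0.0003, -0.001, -0.00056, 0, 0], [0, 0, -0.0006, -0.0021, -0.00111, 0, 0], [0, 0, -0.0008, -0.0031, -0.00167, 0, 0], [0, 0, -0.0011, -0.0041, -0.00222, 0, 0], [0, 0, -0.0014, -0.0051, -0.00278, 0, 0]],
])

```text
clock: 14.4
position: [0.4354, -0.136, 0.1775]
tool_rot: [2.775, -0.0, -0.066]
force: [1.0, -2.1, -3.6]
grip_width: 0.0107
finger_force: 78.6
```

```bash
python3 chks.py
```

```text
tilt 21.03 piv [ 4.516e-01  1.101e-01 -2.000e-04] F [ 1.  -2.1 -3.6] t 14.4
coaster px [335.6 193.7] x 0.0329 y -0.0006 area 397
```

>>> move_arm([
  [[0, 0, -0.0003, -0.001, -0.00056, 0, 0], [0, 0, -0.0006, -0.0021, -0.00111, 0, 0], [0, 0, -0.0008, -0.0031, -0.00167, 0, 0], [0, 0, -0.0011, -0.0042, -0.00222, 0, 0], [0, 0, -0.0013, -0.0052, -0.00278, 0, 0]],
])

```text
clock: 14.95
position: [0.4355, -0.1329, 0.1818]
tool_rot: [2.757, 0.0, -0.066]
force: [-0.6, -1.5, -4.2]
grip_width: 0.0107
finger_force: 78.5
```

```bash
python3 chks.py
```

```text
tilt 22.02 piv [ 4.515e-01  1.101e-01 -1.000e-04] F [-0.6 -1.5 -4.2] t 14.95
coaster px [335.4 193.8] x 0.0332 y -0.0007 area 401
```

>>> move_arm([
  [[0, 0, -0.0003, -0.001, -0.00056, 0, 0], [0, 0, -0.0006, -0.0021, -0.00111, 0, 0], [0, 0, -0.0008, -0.0031, -0.00167, 0, 0], [0, 0, -0.0011, -0.0042, -0.00222, 0, 0], [0, 0, -0.0013, -0.0052, -0.00278, 0, 0]],
])

```text
clock: 15.5
position: [0.4357, -0.1297, 0.1861]
tool_rot: [2.74, 0.0, -0.066]
force: [0.0, -0.3, -5.7]
grip_width: 0.0107
finger_force: 78.4
```

```bash
python3 chks.py
```

```text
tilt 23.02 piv [0.4515 0.1101 0.    ] F [ 0.  -0.3 -5.7] t 15.5
coaster px [335.2 193.9] x 0.0331 y -0.0008 area 405
```

>>> move_arm([
  [[0, 0, -0.0002, -0.0007, -0.0004, 0, 0], [0, 0, -0.0004, -0.0015, -0.0008, 0, 0], [0, 0, -0.0005, -0.002, -0.00111, 0, 0], [0, 0, -0.0007, -0.0026, -0.00139, 0, 0], [0, 0, -0.0007, -0.0026, -0.00139, 0, 0]],
])

```text
clock: 16.05
position: [0.4358, -0.1281, 0.1882]
tool_rot: [2.731, 0.0, -0.066]
force: [-0.2, -1.4, -6.3]
grip_width: 0.0104
finger_force: 78.4
```

```bash
python3 chks.py
```

```text
tilt 23.52 piv [0.4515 0.1101 0.    ] F [-0.2 -1.4 -6.3] t 16.05
coaster px [335.2 193.9] x 0.033 y -0.0008 area 407
```

>>> move_arm([
  [[0, 0, -0.0002, -0.0007, -0.0004, 0, 0], [0, 0, -0.0004, -0.0015, -0.0008, 0, 0], [0, 0, -0.0005, -0.002, -0.00111, 0, 0], [0, 0, -0.0007, -0.0026, -0.00139, 0, 0], [0, 0, -0.0007, -0.0026, -0.00139, 0, 0]],
])

```text
clock: 16.6
position: [0.436, -0.1265, 0.1904]
tool_rot: [2.722, 0.0, -0.066]
force: [-0.2, -0.7, -5.6]
grip_width: 0.0108
finger_force: 78.4
```

```bash
python3 chks.py s2.png
```

```text
tilt 24.02 piv [4.515e-01 1.101e-01 1.000e-04] F [-0.2 -0.7 -5.6] t 16.6
coaster px [335.1 194. ] x 0.0331 y -0.0005 area 410
```

View pics/s2.png

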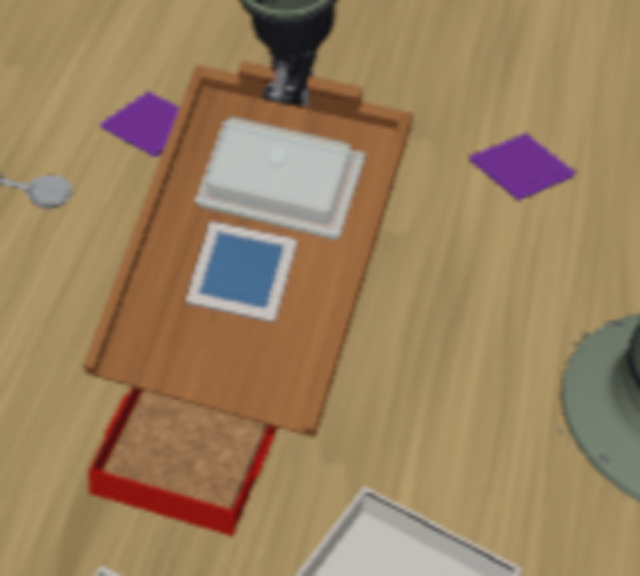

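The side crop shows the coaster still resting at (243,267) and the dish unmoved at (283,178). I'll measure the tray's true tilt from its rim corners at crop (88,371), (314,433), (195,68) and (412,118).

```bash
python3 - <<'E'
from h import *
p=bot.camera_params("side"); uv=(np.array([[88,371],[314,433],[195,68],[412,118]])+.5)/3.2-.5+[260,110]
T=np.array(TRAY[:4])-[.135,0,0]
def W(q): return (Ro.from_euler('z',q[2])*Ro.from_euler('y',q[3])).apply(T)+[q[0],q[1],0]
r=least_squares(lambda q:(proj(p,W(q))-uv).ravel(),[.4515,.11,1.505,.4],x_scale=[.01,.01,.03,.03])
print(r.x,np.degrees(r.x[3]),np.sqrt(np.mean(r.fun**2)))
E
```

```text
[0.44879982 0.11804369 1.51193451 0.4076983 ] 23.359391935767842 0.6639408662551871
```

>>> move_arm([
  [[0, 0, -0.0002, -0.0007, -0.0004, 0, 0], [0, 0, -0.0004, -0.0015, -0.0008, 0, 0], [0, 0, -0.0005, -0.002, -0.00111, 0, 0], [0, 0, -0.0007, -0.0026, -0.00139, 0, 0], [0, 0, -0.0007, -0.0026, -0.00139, 0, 0]],
])

```text
clock: 17.15
position: [0.4361, -0.1248, 0.1925]
tool_rot: [2.714, 0.0, -0.066]
force: [-0.5, -1.2, -4.8]
grip_width: 0.0108
finger_force: 78.5
```

```bash
python3 chks.py
```

```text
tilt 24.52 piv [4.515e-01 1.101e-01 1.000e-04] F [-0.5 -1.2 -4.8] t 17.15
coaster px [335. 194.] x 0.0329 y -0.0007 area 410
```

>>> move_arm([
  [[0, 0, -0.0002, -0.0007, -0.0004, 0, 0], [0, 0, -0.0004, -0.0015, -0.0008, 0, 0], [0, 0, -0.0005, -0.002, -0.00111, 0, 0], [0, 0, -0.0007, -0.0026, -0.00139, 0, 0], [0, 0, -0.0007, -0.0026, -0.00139, 0, 0]],
])

```text
clock: 17.7
position: [0.4362, -0.1231, 0.1946]
tool_rot: [2.705, 0.0, -0.066]
force: [0.4, -2.5, -3.6]
grip_width: 0.0105
finger_force: 78.5
```

```bash
python3 chks.py
```

```text
tilt 25.03 piv [4.516e-01 1.101e-01 1.000e-04] F [ 0.4 -2.5 -3.6] t 17.7
coaster px [334.9 194.1] x 0.033 y -0.0006 area 414
```

>>> move_arm([
  [[0, 0, -0.0001, -0.0008, -0.0004, 0, 0], [0, 0, -0.0003, -0.0016, -0.0008, 0, 0], [0, 0, -0.0004, -0.0022, -0.00111, 0, 0], [0, 0, -0.0006, -0.0027, -0.00139, 0, 0], [0, 0, -0.0006, -0.0027, -0.00139, 0, 0]],
])

```text
clock: 18.25
position: [0.4363, -0.1214, 0.1967]
tool_rot: [2.696, -0.0, -0.066]
force: [-0.4, -0.9, -4.5]
grip_width: 0.0109
finger_force: 78.5
```

```bash
python3 chks.py
```

```text
tilt 25.52 piv [4.516e-01 1.101e-01 3.000e-04] F [-0.4 -0.9 -4.5] t 18.25
coaster px [334.8 194.1] x 0.0331 y -0.0006 area 415
```

>>> move_arm([
  [[0, 0, -0.0002, -0.0007, -0.0004, 0, 0], [0, 0, -0.0004, -0.0015, -0.0008, 0, 0], [0, 0, -0.0005, -0.002, -0.00111, 0, 0], [0, 0, -0.0007, -0.0026, -0.00139, 0, 0], [0, 0, -0.0007, -0.0026, -0.00139, 0, 0]],
])

```text
clock: 18.8
position: [0.4364, -0.1197, 0.1988]
tool_rot: [2.687, 0.0, -0.066]
force: [0.5, -1.9, -4.4]
grip_width: 0.0106
finger_force: 78.4
```

```bash
python3 chks.py; python3 - <<'E'
from h import *
print(bot.observe()["qpos"].round(2))
E
```

```text
tilt 26.03 piv [4.516e-01 1.101e-01 3.000e-04] F [ 0.5 -1.9 -4.4] t 18.8
coaster px [334.8 194.2] x 0.0331 y -0.0006 area 418
[-0.39  0.35  0.25  2.13  0.49  0.84 -2.15]
```

```bash
python3 - <<'E'
from h import *
p=bot.camera_params("side")
T=np.array(TRAY[:4])-[.135,0,0]
def W(q): return (Ro.from_euler('z',q[2])*Ro.from_euler('y',q[3])).apply(T)+[q[0],q[1],0]
for L in ([[90,362],[314,425],[203,80],[412,126]],[[88,371],[314,433],[195,68],[412,118]]):
    uv=(np.array(L)+.5)/3.2-.5+[260,110]
    r=least_squares(lambda q:(proj(p,W(q))-uv).ravel(),[.4515,.11,1.505,.4],x_scale=[.01,.01,.03,.03])
    r2=least_squares(lambda q:(proj(p,W([.4515,.1101,1.505,q[0]]))-uv).ravel(),[.4])
    print(r.x[:3],np.degrees(r.x[3]),np.sqrt(np.mean(r.fun**2)),np.degrees(r2.x),np.sqrt(np.mean(r2.fun**2)))
E
python3 chks.py s3.png
```

```text
[0.44952761 0.11812293 1.50558884] 18.00050749833471 0.8293538017073256 [18.14531414] 1.562280491232052
[0.44879982 0.11804369 1.51193451] 23.359391935767842 0.6639408662551871 [24.05649836] 1.4888241290733515
tilt 26.02 piv [4.516e-01 1.101e-01 3.000e-04] F [ 1.  -1.3 -4.4] t 18.85
coaster px [334.8 194.2] x 0.0331 y -0.0006 area 418
```

View pics/s3.png

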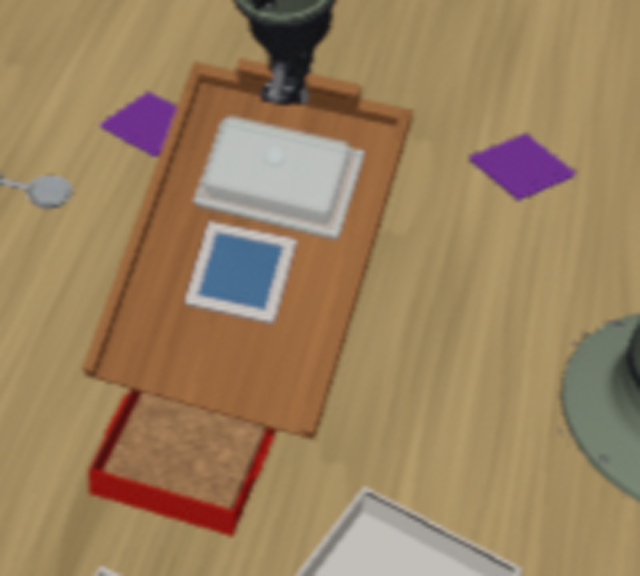

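The side crop shows the coaster and dish still unmoved. To see whether the tray lags the tool, I'll register these pictures against each other.

```bash
python3 - <<'E'
from h import *
p=bot.camera_params("side")
T=np.array(TRAY[:4])-[.135,0,0]
def W(q): return (Ro.from_euler('z',q[2])*Ro.from_euler('y',q[3])).apply(T)+[q[0],q[1],0]
A=cv2.imread("pics/s1.png",0); c0=np.array([[90,362],[314,425],[203,80],[412,126]],np.float32)
base=None
for n in("s1","s2","s3"):
    B=cv2.imread(f"pics/{n}.png",0); m=np.zeros_like(A); cv2.fillPoly(m,[np.int32([[80,372],[320,436],[420,120],[345,85],[330,110],[255,110],[255,70],[195,70]])],255)
    _,H=cv2.findTransformECC(A,B,np.eye(3,dtype=np.float32),cv2.MOTION_HOMOGRAPHY,(3,300,1e-7),m,5)
    c=cv2.perspectiveTransform(c0[None],H)[0]; uv=(c+.5)/3.2-.5+[260,110]
    if base is None:  # calibrate residual at s1, tilt 18.04
        base=uv-proj(p,W([.4515,.1101,1.505,np.radians(18.04)]))
    r=least_squares(lambda q:(proj(p,W([q[0],q[1],1.505,q[2]]))+base-uv).ravel(),[.4515,.1101,.4],x_scale=[.01,.01,.03])
    print(n,c.round(1).tolist(),r.x[:2],np.degrees(r.x[2]),np.sqrt(np.mean(r.fun**2)))
E
```

```text
s1 [[90.0, 362.0], [314.0, 425.0], [203.0, 80.0], [412.0, 126.0]] [0.4515 0.1101] 18.039999999999985 2.4613922385709617e-14
s2 [[88.19999694824219, 368.5], [312.3999938964844, 432.29998779296875], [197.39999389648438, 70.9000015258789], [410.20001220703125, 116.69999694824219]] [0.45198238 0.10948428] 22.712762077117418 0.19063843956568294
s3 [[87.5999984741211, 371.1000061035156], [312.0, 434.20001220703125], [195.10000610351562, 68.4000015258789], [409.5, 114.0]] [0.45222185 0.10932208] 24.26977027527646 0.272617013420578
```

```bash
python3 - <<'E'
from h import *
o=bot.observe(); p=bot.camera_params("wrist"); np.save("wp2.npy",p,allow_pickle=True); im=bot.grab_frame("wrist")[:,:,::-1].copy()
M=Ro.from_euler('xyz',o["tool_rot"]).as_matrix()
def tw(P,slip=0): # tray pts -> world using nominal grip
    P=np.array(P); L=np.c_[-P[:,1],-(P[:,0]+.159),-(P[:,2]-.0773)+slip]; return o["position"]+L@M.T
P=TRAY[2:]+[[-.153,-.06,.107],[-.153,.06,.107],[-.155,-.1,.08],[-.155,.1,.08],[-.155,-.1,.062]]
uv=proj(p,tw(P)); print(uv.round(0).tolist()); print(proj(p,tw(P,.01)).round(0).tolist())
cv2.imwrite("pics/w2.png",im)
E
```

```text
[[334.0, 0.0], [328.0, 444.0], [336.0, 147.0], [331.0, 420.0], [300.0, 147.0], [304.0, 420.0], [307.0, 30.0], [310.0, 430.0], [309.0, 38.0]]
[[333.0, 7.0], [328.0, 427.0], [334.0, 143.0], [330.0, 400.0], [301.0, 143.0], [305.0, 400.0], [308.0, 35.0], [311.0, 414.0], [309.0, 42.0]]
```

View pics/w2.png

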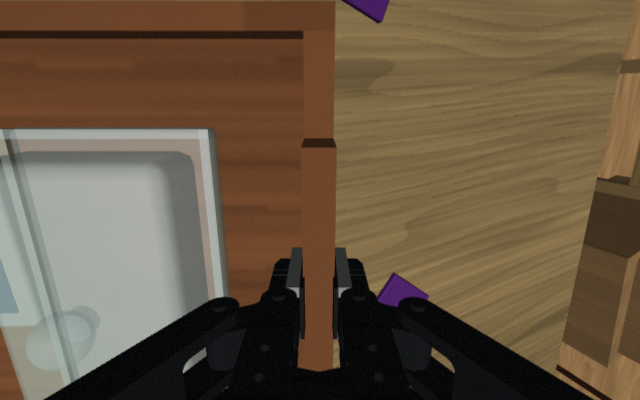

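The wrist view shows the board's far end at (302..336,147), exactly where a grip without slip predicts it. The tray therefore really is at about 26°, so I'll keep raising it gently.

>>> move_arm([
  [[0, 0, -0.0002, -0.0008, -0.0004, 0, 0], [0, 0, -0.0004, -0.0015, -0.0008, 0, 0], [0, 0, -0.0006, -0.0023, -0.0012, 0, 0], [0, 0, -0.0008, -0.003, -0.0016, 0, 0], [0, 0, -0.001, -0.0037, -0.002, 0, 0]],
])

```text
clock: 19.45
position: [0.4366, -0.1172, 0.2017]
tool_rot: [2.675, -0.0, -0.066]
force: [0.3, -1.9, -3.3]
grip_width: 0.0107
finger_force: 78.6
```

```bash
python3 chks.py s4.png
```

```text
tilt 26.75 piv [4.516e-01 1.101e-01 3.000e-04] F [ 0.3 -1.9 -3.3] t 19.45
coaster px [334.3 195.1] x 0.0359 y -0.0006 area 422
```

The coaster has moved (x from 33.1 to 35.9 mm), so I'll hold still.

>>> move_arm([
  [[0, 0, 0, 0, 0, 0, 0], [0, 0, 0, 0, 0, 0, 0], [0, 0, 0, 0, 0, 0, 0], [0, 0, 0, 0, 0, 0, 0], [0, 0, 0, 0, 0, 0, 0]],
])

```text
clock: 20.0
position: [0.4366, -0.1172, 0.2016]
tool_rot: [2.675, -0.0, -0.066]
force: [-0.3, -2.6, -3.3]
grip_width: 0.0107
finger_force: 78.5
```

```bash
python3 chks.py s5.png
```

```text
tilt 26.73 piv [4.516e-01 1.101e-01 3.000e-04] F [-0.3 -2.6 -3.3] t 20.0
coaster px [331.3 204.4] x 0.0662 y -0.0007 area 431
```

>>> move_arm([
  [[0, 0, 0, 0, 0, 0, 0], [0, 0, 0, 0, 0, 0, 0], [0, 0, 0, 0, 0, 0, 0], [0, 0, 0, 0, 0, 0, 0], [0, 0, 0, 0, 0, 0, 0]],
])

```text
clock: 20.55
position: [0.4366, -0.1172, 0.2016]
tool_rot: [2.675, -0.0, -0.066]
force: [0.6, -2.6, -2.4]
grip_width: 0.0107
finger_force: 78.6
```

```bash
python3 chks.py s6.png
```

```text
tilt 26.73 piv [4.516e-01 1.101e-01 3.000e-04] F [ 0.6 -2.6 -2.4] t 20.55
coaster px [324.8 224. ] x 0.1291 y -0.0005 area 451
```

>>> move_arm([
  [[0, 0, 0, 0, 0, 0, 0], [0, 0, 0, 0, 0, 0, 0], [0, 0, 0, 0, 0, 0, 0], [0, 0, 0, 0, 0, 0, 0], [0, 0, 0, 0, 0, 0, 0]],
])

```text
clock: 21.1
position: [0.4366, -0.1172, 0.2016]
tool_rot: [2.675, -0.0, -0.066]
force: [0.9, -3.6, -1.9]
grip_width: 0.0106
finger_force: 78.6
```

>>> move_arm([
  [[0, 0, 0, 0, 0, 0, 0], [0, 0, 0, 0, 0, 0, 0], [0, 0, 0, 0, 0, 0, 0], [0, 0, 0, 0, 0, 0, 0], [0, 0, 0, 0, 0, 0, 0]],
])

```text
clock: 21.6
position: [0.4366, -0.1172, 0.2016]
tool_rot: [2.675, -0.0, -0.066]
force: [0.3, -3.0, -1.7]
grip_width: 0.0104
finger_force: 78.6
```

```bash
python3 chks.py s7.png; python3 - <<'E'
from h import *
p=bot.camera_params("side"); a=bot.grab_frame("side").astype(int)
m=((a[...,2]-a[...,0])>35)&(a[...,2]>70)&((a[...,1]-a[...,0])>8); m[:130]=0;m[320:]=0;m[:,:270]=0;m[:,420:]=0
w=(a.min(2)>150)&(a.max(2)-a.min(2)<40); w[:225]=0;w[275:]=0;w[:,:285]=0;w[:,345:]=0
for k in(m,w):
    n,l,st,ce=cv2.connectedComponentsWithStats(k.astype(np.uint8))
    for i in range(1,n):
        if st[i,4]<15: continue
        d=p["R"].T@np.r_[(ce[i]-[p["cx"],p["cy"]])/f(p),1]; O=-p["R"].T@p["t"]; X=O+d*(.014-O[2])/d[2]
        print(st[i],ce[i].round(1),"cont",rel(C,np.r_[X[:2],0])[:2].round(4))
E
```

```text
tilt 26.73 piv [4.516e-01 1.101e-01 3.000e-04] F [ 0.3 -3.  -1.7] t 21.6
coaster px [318.9 244.1] x 0.1914 y 0.0015 area 481
[306 231  27  27 481] [318.9 244. ] cont [-0.0139 -0.0036]
[302 227  35  35 336] [319.4 244.3] cont [-0.0132 -0.0019]
```

```bash
cat > tile.py <<'E'
from h import *
p=bot.camera_params("side"); a=bot.grab_frame("side").astype(int)
m=((a[...,2]-a[...,0])>35)&(a[...,2]>70)&((a[...,1]-a[...,0])>8)
w=(a.min(2)>140)&(a.max(2)-a.min(2)<50)
k=((m|w)*1).astype(np.uint8); k[:222]=0;k[275:]=0;k[:,:285]=0;k[:,345:]=0
n,l,st,ce=cv2.connectedComponentsWithStats(k); i=1+np.argmax(st[1:,4])
u=cv2.resize((l==i).astype(np.float32),None,fx=4,fy=4,interpolation=cv2.INTER_LINEAR)>.5
cn=max(cv2.findContours(u.astype(np.uint8),0,2)[0],key=cv2.contourArea); h=cv2.convexHull(cn)
for e in np.linspace(2,30,60):
    q=cv2.approxPolyDP(h,e,True)
    if len(q)==4: break
q=(q[:,0]+.5)/4-.5; print(st[i],q.tolist())
s=.0425; ob=np.float32([[-s,s,0],[s,s,0],[s,-s,0],[-s,-s,0]]); F=f(p); K=np.array([[F,0,p["cx"]],[0,F,p["cy"]],[0,0,1]])
for qq in (q,q[::-1]):
    _,rv,tv,er=cv2.solvePnPGeneric(ob,qq.astype(np.float32).copy(),K,None,flags=cv2.SOLVEPNP_IPPE_SQUARE)
    for r,t,e in zip(rv,tv,er):
        R=p["R"].T@cv2.Rodrigues(r)[0]; X=p["R"].T@(t.ravel()-p["t"]); print("n",R[:,2].round(3),"X",X.round(4),"cont",rel(C,np.r_[X[:2],0])[:2].round(4),e)
E
python3 tile.py
```

```text
[301 227  37  35 844] [[309.875, 226.625], [337.375, 233.875], [329.125, 261.375], [300.625, 253.125]]
n [-0.013  0.396  0.918] X [0.4566 0.1842 0.0308] cont [-0.002   0.0011] [0.11980921]
n [-0.293  0.807  0.513] X [0.4561 0.1853 0.0309] cont [-0.0009  0.0017] [0.32459745]
n [ 0.013 -0.396 -0.918] X [0.4566 0.1842 0.0308] cont [-0.002   0.0011] [0.11980921]
n [ 0.293 -0.807 -0.513] X [0.4561 0.1853 0.0309] cont [-0.0009  0.0017] [0.32459745]
```

Registering the square gives the tile's tilt as about 23°: its rear edge still rests on the tray's lip and its front edge is in the container. Lowering the tray draws the lip back and up, so the rear edge should drop. I'll lower slowly and check.

>>> move_arm([
  [[0, 0, 0.0008, 0.0031, 0.00167, 0, 0], [0, 0, 0.0015, 0.0062, 0.00333, 0, 0], [0, 0, 0.0022, 0.0093, 0.005, 0, 0], [0, 0, 0.003, 0.0124, 0.00667, 0, 0], [0, 0, 0.0036, 0.0155, 0.00833, 0, 0]],
])

```text
clock: 22.25
position: [0.4359, -0.1275, 0.1891]
tool_rot: [2.728, -0.0, -0.066]
force: [1.9, -1.4, -3.8]
grip_width: 0.0108
finger_force: 78.7
```

>>> move_arm([
  [[0, 0, 0.0008, 0.0031, 0.00167, 0, 0], [0, 0, 0.0015, 0.0062, 0.00333, 0, 0], [0, 0, 0.0022, 0.0093, 0.005, 0, 0], [0, 0, 0.003, 0.0124, 0.00667, 0, 0], [0, 0, 0.0036, 0.0155, 0.00833, 0, 0]],
])

```text
clock: 22.75
position: [0.4353, -0.137, 0.1764]
tool_rot: [2.781, 0.0, -0.066]
force: [1.0, -1.1, -4.8]
grip_width: 0.0104
finger_force: 78.5
```

```bash
python3 chks.py; python3 tile.py
```

```text
tilt 20.69 piv [4.515e-01 1.102e-01 2.000e-04] F [ 1.  -1.1 -4.8] t 22.75
coaster px [318.8 244. ] x 0.2003 y 0.0025 area 482
[301 227  37  35 848] [[308.875, 226.625], [337.375, 233.875], [329.125, 261.375], [300.625, 253.125]]
n [-0.072  0.358  0.931] X [0.4554 0.1915 0.0393] cont [0.0052 0.0028] [0.15613498]
n [-0.234  0.838  0.494] X [0.4552 0.1923 0.039 ] cont [0.006  0.0031] [0.23043601]
n [ 0.072 -0.358 -0.931] X [0.4554 0.1915 0.0393] cont [0.0052 0.0028] [0.15613498]
n [ 0.234 -0.838 -0.494] X [0.4552 0.1923 0.039 ] cont [0.006  0.0031] [0.23043601]
```

```bash
python3 - <<'E'
from h import *
p=bot.camera_params("side"); s=.0425
uv=np.array([[309.4,226.6],[337.4,233.9],[329.1,261.4],[300.6,253.1]])
for z in(.014,.03,.04): print(z,[ (k,rel(C,k),e) for k,e in [fit(p,[[-s,-s,z],[-s,s,z],[s,s,z],[s,-s,z]],uv,[.45,.18,1.5])]])
E
```

```text
0.014 [(array([0.46037494, 0.17047882, 1.56363777]), array([-0.01542758, -0.0035194 ,  0.05687777]), np.float64(2.1862359460440266))]
0.03 [(array([0.45697477, 0.1838367 , 1.56362237]), array([-0.00231467,  0.0007286 ,  0.05686237]), np.float64(2.055632826672747))]
0.04 [(array([0.45484997, 0.19218424, 1.5636124 ]), array([0.00587979, 0.00338323, 0.0568524 ]), np.float64(1.9783939657617127))]
```

>>> move_arm([
  [[0, 0, 0.0008, 0.0031, 0.00167, 0, 0], [0, 0, 0.0015, 0.0062, 0.00333, 0, 0], [0, 0, 0.0022, 0.0093, 0.005, 0, 0], [0, 0, 0.003, 0.0124, 0.00667, 0, 0], [0, 0, 0.0036, 0.0155, 0.00833, 0, 0]],
])

```text
clock: 23.35
position: [0.4347, -0.1458, 0.1632]
tool_rot: [2.833, 0.0, -0.066]
force: [1.1, -0.2, -4.1]
grip_width: 0.011
finger_force: 78.6
```

>>> move_arm([
  [[0, 0, 0.0008, 0.0031, 0.00167, 0, 0], [0, 0, 0.0015, 0.0062, 0.00333, 0, 0], [0, 0, 0.0022, 0.0093, 0.005, 0, 0], [0, 0, 0.003, 0.0124, 0.00667, 0, 0], [0, 0, 0.0036, 0.0155, 0.00833, 0, 0]],
])

```text
clock: 23.85
position: [0.4341, -0.154, 0.1495]
tool_rot: [2.885, 0.0, -0.066]
force: [-0.6, -1.2, -3.9]
grip_width: 0.0106
finger_force: 78.5
```

>>> move_arm([
  [[0, 0, 0.0008, 0.0031, 0.00167, 0, 0], [0, 0, 0.0015, 0.0062, 0.00333, 0, 0], [0, 0, 0.0022, 0.0093, 0.005, 0, 0], [0, 0, 0.003, 0.0124, 0.00667, 0, 0], [0, 0, 0.0036, 0.0155, 0.00833, 0, 0]],
])

```text
clock: 24.35
position: [0.4336, -0.1614, 0.1354]
tool_rot: [2.938, 0.0, -0.066]
force: [0.2, -2.9, -4.1]
grip_width: 0.0105
finger_force: 78.7
```

```bash
python3 chks.py; python3 tile.py
```

```text
tilt 11.69 piv [4.516e-01 1.102e-01 2.000e-04] F [ 0.2 -2.9 -4.1] t 24.35
coaster px [318.7 244.1] x 0.2166 y 0.005 area 485
[301 227  36  35 850] [[308.875, 226.625], [336.375, 233.875], [329.125, 261.375], [300.625, 254.125]]
n [-0.057  0.465  0.884] X [0.4603 0.1755 0.0186] cont [-0.0105 -0.0031] [0.11724925]
n [-0.258  0.768  0.586] X [0.46   0.1761 0.0185] cont [-0.0099 -0.0028] [0.21006832]
n [ 0.057 -0.465 -0.884] X [0.4603 0.1755 0.0186] cont [-0.0105 -0.0031] [0.11724925]
n [ 0.258 -0.768 -0.586] X [0.46   0.1761 0.0185] cont [-0.0099 -0.0028] [0.21006832]
```

```bash
python3 - <<'E'
from h import *
def blue(n,box):
    p=bot.camera_params(n); a=bot.grab_frame(n).astype(int); m=((a[...,2]-a[...,0])>35)&(a[...,2]>70)&((a[...,1]-a[...,0])>8)
    k=np.zeros(m.shape,np.uint8); r0,r1,c0,c1=box; k[r0:r1,c0:c1]=m[r0:r1,c0:c1]
    N,l,st,ce=cv2.connectedComponentsWithStats(k); i=1+np.argmax(st[1:,4])
    u=(cv2.resize((l==i).astype(np.float32),None,fx=4,fy=4)>.5).astype(np.uint8)
    h=cv2.convexHull(max(cv2.findContours(u,0,2)[0],key=cv2.contourArea))
    for e in np.linspace(2,40,80):
        q=cv2.approxPolyDP(h,e,True)
        if len(q)==4: break
    q=(q[:,0]+.5)/4-.5
    print(n,st[i],ce[i],q.tolist()); return p,ce[i],q
A=blue("top",(165,285,235,345)); B=blue("side",(200,300,270,380))
P=lambda p:np.array([[f(p),0,p["cx"]],[0,f(p),p["cy"]],[0,0,1]])@np.c_[p["R"],p["t"]]
def tri(a,b):
    X=cv2.triangulatePoints(P(A[0]),P(B[0]),np.float64(a),np.float64(b)); return X[:3]/X[3]
X=tri(A[1],B[1]).ravel(); print(X,rel(C,np.r_[X[:2],0]))
E
```

```text
top [266 207  17  22 343] [273.70262391 217.68804665] [[282.125, 206.625], [281.375, 227.125], [265.875, 228.375], [266.625, 207.875]]
side [306 231  27  27 485] [318.7257732  244.07010309] [[311.875, 230.625], [332.375, 236.875], [326.125, 257.375], [305.625, 252.125]]
[0.45723446 0.19157062 0.0368743 ] [ 5.42001581e-03  9.64353001e-04 -1.50676000e+00]
```

Triangulation puts the tile's centre at z ≈ 37 mm, so it leans with its rear edge right at the lip. A little more lowering should release it.

>>> move_arm([
  [[0, 0, 0.0008, 0.0031, 0.00167, 0, 0], [0, 0, 0.0015, 0.0062, 0.00333, 0, 0], [0, 0, 0.0022, 0.0093, 0.005, 0, 0], [0, 0, 0.003, 0.0124, 0.00667, 0, 0], [0, 0, 0.0036, 0.0155, 0.00833, 0, 0]],
])

```text
clock: 25.05
position: [0.4332, -0.1679, 0.1209]
tool_rot: [2.99, 0.0, -0.066]
force: [0.1, 0.9, -5.8]
grip_width: 0.0109
finger_force: 78.6
```

>>> move_arm([
  [[0, 0, 0.0008, 0.0031, 0.00167, 0, 0], [0, 0, 0.0015, 0.0062, 0.00333, 0, 0], [0, 0, 0.0022, 0.0093, 0.005, 0, 0], [0, 0, 0.003, 0.0124, 0.00667, 0, 0], [0, 0, 0.0036, 0.0155, 0.00833, 0, 0]],
])

```text
clock: 25.55
position: [0.4328, -0.1739, 0.1062]
tool_rot: [3.042, 0.0, -0.066]
force: [-0.3, 0.5, -6.0]
grip_width: 0.011
finger_force: 78.6
```

```bash
python3 chks.py; python3 tile.py
```

```text
tilt 5.69 piv [4.516e-01 1.104e-01 1.000e-04] F [-0.3  0.5 -6. ] t 25.55
coaster px [319.1 248. ] x 0.2415 y 0.0125 area 366
[301 235  36  29 632] [[310.875, 234.625], [336.375, 241.875], [327.125, 263.375], [300.625, 255.125]]
n [0.012 0.067 0.998] X [ 0.4678  0.1442 -0.0402] cont [-0.0412 -0.0126] [0.07425919]
n [-0.269  0.937  0.224] X [ 0.4672  0.1462 -0.0396] cont [-0.0392 -0.0119] [0.3887979]
n [-0.012 -0.067 -0.998] X [ 0.4678  0.1442 -0.0402] cont [-0.0412 -0.0126] [0.07425919]
n [ 0.269 -0.937 -0.224] X [ 0.4672  0.1462 -0.0396] cont [-0.0392 -0.0119] [0.3887979]
```

>>> move_arm([
  [[0, 0, 0.0007, 0.003, 0.0016, 0, 0], [0, 0, 0.0014, 0.0059, 0.0032, 0, 0], [0, 0, 0.0021, 0.0088, 0.0048, 0, 0], [0, 0, 0.0028, 0.0118, 0.0063, 0, 0], [0, 0, 0.0035, 0.0147, 0.0079, 0, 0]],
])

```text
clock: 26.15
position: [0.4325, -0.1788, 0.0919]
tool_rot: [3.092, 0.0, -0.066]
force: [0.9, 0.8, -5.8]
grip_width: 0.0106
finger_force: 78.6
```

>>> move_arm([
  [[0, 0, 0.0007, 0.003, 0.0016, 0, 0], [0, 0, 0.0014, 0.0059, 0.0032, 0, 0], [0, 0, 0.0022, 0.0088, 0.0048, 0, 0], [0, 0, 0.0029, 0.0118, 0.0063, 0, 0], [0, 0, 0.0037, 0.0147, 0.0079, 0, 0]],
])

```text
clock: 26.65
position: [0.4322, -0.1831, 0.0774]
tool_rot: [-3.142, 0.0, -0.066]
force: [-0.5, 1.1, -6.1]
grip_width: 0.0108
finger_force: 78.6
```

```bash
python3 chks.py; python3 - <<'E'
from h import *
p=bot.camera_params("side"); s=.0425
uv=np.array([[310.9,234.6],[336.4,241.9],[327.1,263.4],[300.6,255.1]])
for z in(.014,): k,e=fit(p,[[-s,-s,z],[-s,s,z],[s,s,z],[s,-s,z]],uv,[.45,.18,1.5]);print(k,rel(C,k),e)
E
```

```text
tilt 0.01 piv [4.515e-01 1.103e-01 1.000e-04] F [-0.5  1.1 -6.1] t 26.65
coaster px [319.1 248. ] x 0.2568 y 0.0153 area 366
[0.45641209 0.18856946 1.49330543] [ 0.00237239  0.00159299 -0.01345457] 0.5373286866481944
```

>>> move_arm([
  [[0, 0, 0, 0.0006, 0, 0, 0], [0, 0, 0, 0.0006, 0, 0, 0], [0.35, 0, 0, 0.0006, 0, 0, 0], [0.35, 0, 0, 0.0006, 0, 0, 0], [0.35, 0, 0, 0.0006, 0, 0, 0]],
])

```text
clock: 27.2
position: [0.4323, -0.1831, 0.0771]
tool_rot: [3.141, -0.0, -0.066]
force: [-0.1, 0.6, -0.3]
grip_width: 0.0297
finger_force: 0.0
```

>>> move_arm([
  [[0.35, 0, 0, 0, 0, 0, 0], [0.35, 0, 0, -0.01, 0, 0, 0], [0.35, 0, 0, -0.03, 0, 0, 0], [0.35, 0, 0, -0.06, 0, 0, 0], [0.35, 0, 0, -0.1, 0, 0, 0]],
])

```text
clock: 27.7
position: [0.4315, -0.1828, 0.178]
tool_rot: [3.141, 0.002, -0.066]
force: [0.9, -0.5, 1.1]
grip_width: 0.03
finger_force: 0.0
```

>>> move_arm([
  [[0.35, 0, 0.03, -0.04, 0, 0, 0], [0.35, 0, 0.06, -0.06, 0, 0, 0], [0.35, 0, 0.06, -0.06, 0, 0, 0], [0.35, 0, 0.06, -0.06, 0, 0, 0]],
])

```text
clock: 28.1
position: [0.4281, -0.2431, 0.2378]
tool_rot: [3.14, -0.001, -0.067]
force: [-0.3, 1.1, -0.6]
grip_width: 0.0298
finger_force: 0.0
```

```bash
python3 - <<'E'
from h import *
o=bot.observe(); print(o["force"],o["position"],o["grip_width"],o["clock"])
b=bot.grab_frame("top"); 
A=cv2.imread("pics/top2.png"); B=cv2.resize(b[165:285,240:450,::-1],None,fx=3.8,fy=3.8,interpolation=cv2.INTER_CUBIC)
for nm,(r0,r1,c0,c1) in dict(dish=(110,330,440,575),cont=(90,310,25,150),trayedge=(310,375,300,640)).items():
    x,y=[cv2.cvtColor(i[r0:r1,c0:c1],6).astype(np.float32) for i in(A,B)]
    print(nm,np.array(cv2.phaseCorrelate(x,y,cv2.createHanningWindow(x.shape[::-1],cv2.CV_32F))[0])/3.8*2.8,"mm")
E
python3 tile.py
```

```text
[-0.29118857  1.05613422 -0.57595224] [ 0.42809056 -0.24311798  0.23780433] 0.02975823340687139 28.1
dish [-7.91625408  0.48449515] mm
cont [-0.069411   -0.11887074] mm
trayedge [-9.01935275 -0.06412813] mm
[301 235  36  29 631] [[310.875, 234.625], [336.375, 241.875], [327.125, 263.375], [300.625, 255.125]]
n [0.012 0.067 0.998] X [ 0.4678  0.1442 -0.0402] cont [-0.0412 -0.0126] [0.07425919]
n [-0.269  0.937  0.224] X [ 0.4672  0.1462 -0.0396] cont [-0.0392 -0.0119] [0.3887979]
n [-0.012 -0.067 -0.998] X [ 0.4678  0.1442 -0.0402] cont [-0.0412 -0.0126] [0.07425919]
n [ 0.269 -0.937 -0.224] X [ 0.4672  0.1462 -0.0396] cont [-0.0392 -0.0119] [0.3887979]
```

The tray moved 9 mm and the dish 8 mm, so the dish kept its place. The container hasn't moved, the coaster lies flat near its centre and the gripper is clear. I'm handing in.

```bash
python3 -c "
from workcell import bot
print(bot.job_done())"
```

```text
the job is handed in; nothing more can be done
None
```

I handed the job in: the coaster slid off by itself and lies flat near the container's centre, the tray is level and released, and neither the butter dish nor the container shifted noticeably. The coaster only started sliding at about 26.7°, past the stated 23°, and no verdict came back.

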